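Put the washed sugar shaker together and take off its dust cap

ROBOT

A 6-joint arm with a two-finger parallel gripper is mounted at the origin on a cart in front of the work surface, level with it; the furniture and walls round the work are solid. World frame = base frame: x ahead of the robot, y to its left, z up, the work surface at z = 0. Lengths are in m, angles in rad, forces in N, time in s.
With the tool pointing down it reaches from about 0.3 to 0.875 m from the base axis. Payload 6.4 kg.
Tool frame: the origin (TCP) lies midway between the tips of the shut fingers; the grasp point (between the pads) lies 19 mm behind it; z points along the fingers, y is the line along which they close (so a half turn about z gives the same grasp; the last joint's range is limited). The gripper opens to 88 mm and grips with 3 to 60 N. Pads are 18 mm wide; open, the fingers measure 123 mm over their backs; the gripper's body (75 mm by 187 mm) begins 45 mm behind the grasp point.
Start: joints at [1.071, 0.181, 1.607, -0, 1.354, -0.206], TCP at [0.167, 0.55, 0.239] pointing down, gripper open.
Joint ranges: [-2.99, 2.99], [-0.89, 2.07], [0.3, 2.58], [-1.14, 4.28], [0, 2.63], [-3.12, 3.12]. Speed limits (rad/s): [2.57, 2.57, 3.01, 3.14, 3.14, 3.14].

INTERFACE

Orientations are given as a unit quaternion [x, y, z, w].
In Python, from bench import arm, imaging, order, status gives the robot as it stands. Calls block until the motion is done:
- arm.movep(position, orientation): joint-space move of the TCP to a pose.
- arm.move_l(position, orientation=None, speed=0.15, stop_force=None): straight line of the TCP; orientation=None keeps the orientation; speed is the mean speed in m/s. With stop_force (N) it stops when the force on the tool has changed by that much, and returns True; else False.
- arm.move_joints(angles): joint-space move.
- arm.gripper_open() and arm.clamp(grasp_force=None): open the fingers fully, or close them until they stop; grasp_force is the grip in N (None keeps the last).
- arm.sleep(seconds).
- arm.solve_ik(position, orientation): joint angles nearest the present ones, or None.
- imaging.snapshot(name): name is "scene" or "top" or "wrist"; returns the picture (400x640x3 uint8, red, green, blue); there is no depth.
- imaging.calibration(name): a dict with "intrinsics" (3x3 intrinsics, pixels), "distortion" ([k1, k2, p1, p2, k3] as OpenCV has them; the pictures are not rectified), "rvec" (rotation vector, rad) and "tvec" (3), from world to camera coordinates, as OpenCV has them; the wrist camera has in their place "hand_eye" (4x4, takes a point from camera to tool coordinates, whose origin is the TCP and whose axes are the flange's). Camera axes: x right, y down, z forward; pixel columns grow to the right and rows downward; lengths in m; the calibration is good to about 2 mm. A picture is of the moment at which its call begins: read the wrist's pose just before it. calibration takes no time and is no camera call.
A pose or a line that the arm cannot do raises arm.Unreachable and nothing moves.
- order.close_job(): hands the job in; it is judged then, once.
Readings, each from a call of its own:
- status.current_time_s(): time.
- status.current_joints(): joint angles.
- status.current_joint_vel(): joint speeds.
- status.current_tau(): joint torques, N m.
- status.current_ee_pos(): TCP position.
- status.current_ee_rot(): TCP orientation.
- status.current_force(): force on the tool from outside, world axes, zero at the start.
- status.current_wrist_torque(): the same for the moment, N m.
- status.current_opening(): finger opening in m.
- status.current_gripper_force(): force on a finger pad.
Only numpy, scipy, OpenCV 4.12 (cv2) and the standard library are available. Lean on these libraries where they do the work, as an engineer would, in place of code of your own. Each camera call takes 0.05 s, during which the arm holds its last target. There are 200 camera calls.

TASK

The washed sugar shaker lies tipped over on the worktop, and its two lids stand beside it, nested: the perforated sifter lid with the dust cap resting on top of it. Stand the can upright on the worktop, bring both lids over together and lower them gently until the sifter lid sits fully home in the can's mouth, the cap still on. Then lift off the cap alone, without disturbing the sifter lid or moving the things standing around, so that the sieve can air; finish while still holding the cap in the gripper, level, a good ten centimetres higher than it sat, with the can left standing by itself.

Things in the scene. Friction and masses are not known exactly. Their poses are not given: they have to be found in the camera images.
- can_center (a point): centre of the shaker can, on its axis half-way up: a round steel can, 56 mm across, 88 mm high, 0.16 kg, open at the mouth, closed at the base. Its x axis points from base to mouth. At the start the can lies on its side, this point 28 mm up, left or right of the robot's midline, its mouth pointing away from the robot to within 0.6 rad; it hardly rolls but can be pushed.
- can_mouth (a point): centre of the can's open mouth, in the plane of the rim, 44 mm from the can's centre; same axes. The opening is 50 mm across at its narrowest and 80 mm deep, the wall 2 mm.
- can_base (a point): centre of the can's underside, 44 mm from its centre at the closed end (two thin beads run round the can 6 and 14 mm from it, one rolled lip at the mouth); at height 0 when the can stands upright.
- sifter_seat (a point): on the axis of the steel sifter lid (0.07 kg), in the plane of its collar's underside, which lies on the can's rim when the lid is fully home. Below this plane is a plug 46 mm across and 10 mm deep, its lower 5 mm tapering to 38 mm, which drops loosely into the mouth. Its z axis points up. At the start the lid stands on its plug on the worktop, this point 10 mm up.
- cap_center (a point): centre of the dust cap: a white plastic cup turned upside down, 55 mm across, 30 mm high, ribbed, 0.035 kg, standing loosely on the collar with 2 mm of play round the perforated plate. Fingers on its side alone lift the cap alone; fingers reaching down to the collar lift both lids. 34 mm up at the start; 112 mm up once on the standing can. z axis up.
- cap_rim (a point): centre of the cap's open lower edge, 15 mm below the cap's centre; 9 mm above sifter_seat while the cap is on.
- salt: glass salt shaker, a bystander, 44 mm in diameter, 90 mm high; origin at the centre of its underside.
- lemon: lemon, a bystander, 78x55x56 mm; origin at its underside.
- timer: round kitchen timer, a bystander, 63 mm in diameter, 41 mm high; origin at the centre of its underside.
- sifter_top (a point): centre of the sifter lid's top, 13.5 mm above sifter_seat (hidden under the cap at first): a raised perforated plate 46 mm across and 5 mm high, on a fluted collar 58 mm across and 9 mm thick. The collar, from 0 to 9 mm above sifter_seat, is the place to grip to carry both lids together. Only its weight holds the lid in the can.
There are look-alikes about, which are no part of the job. What is shaped like the part that bears can_center but green is not meant.

How it is judged:
On the way, in this order (a step that is already met when the one before it is completed fails the run):
1. the can stands upright on the worktop (angle between can_center's own x axis and vertical below 0.1 rad and height (world z) of can_base below 0.005 m and height (world z) of can_mouth above 0.08 m), for 0.3 s.
2. both lids are on: the sifter lid fully home in the mouth of the standing can, the cap still resting on it (all of step 1 and x of sifter_seat in the frame of can_mouth below 0.0025 m and distance between sifter_seat and can_mouth below 0.004 m and angle between the z axis of sifter_seat and the x axis of can_mouth, either way round below 0.06 rad and z of cap_rim in the frame of sifter_seat below 0.012 m and horizontal distance between cap_rim and sifter_seat below 0.004 m), for 0.3 s.
3. the cap is lifted off while the sifter lid stays home (all of step 1 and x of sifter_seat in the frame of can_mouth below 0.0025 m and distance between sifter_seat and can_mouth below 0.004 m and angle between the z axis of sifter_seat and the x axis of can_mouth, either way round below 0.06 rad and z of cap_rim in the frame of sifter_seat above 0.06 m), for 0.2 s.
At the end, for the whole second after the job is handed in: can upright (0.1 rad), untouched, at rest; sifter lid home in it (collar within 2.5 mm of the rim, centred within 4 mm, level within 0.06 rad); cap held still by the fingers alone, within 0.25 rad of level, its centre over 190 mm above the worktop (78 mm above its seat) (all of step 1 and x of sifter_seat in the frame of can_mouth below 0.0025 m and distance between sifter_seat and can_mouth below 0.004 m and angle between the z axis of sifter_seat and the x axis of can_mouth, either way round below 0.06 rad and height (world z) of cap_center above 0.19 m and angle between cap_center's own z axis and vertical below 0.25 rad and contact force between cap and the fingers above 0.5 N and contact force between cap and sifter below 0.05 N and contact force between cap and can below 0.05 N and contact force between can and the arm below 0.1 N and contact force between each of can, sifter and the fingers below 0.1 N and linear speed of can below 0.03 m/s and linear speed of cap below 0.05 m/s); the arm keeps its last pose, push and grip.
It fails at once if the cap leaves the sifter lid while the sifter lid is not home in the can ((z of cap_rim in the frame of sifter_seat above 0.018 m or distance between cap_rim and sifter_seat above 0.025 m) and not (x of sifter_seat in the frame of can_mouth below 0.0025 m and distance between sifter_seat and can_mouth below 0.004 m and angle between the z axis of sifter_seat and the x axis of can_mouth, either way round below 0.06 rad)).
It fails at once if the lids are dropped or slammed onto the can (faster than 0.4 m/s just above its mouth) (distance between sifter_seat and can_mouth below 0.06 m and height (world z) of can_mouth above 0.08 m and linear speed of sifter above 0.4 m/s).
It fails at once if the can is let go in mid-air (height (world z) of can_base above 0.05 m and contact force between can and the fingers below 0.01 N).
It fails at once if the salt shaker, lemon or timer is moved by more than 3 cm (distance of any of salt, lemon, timer from where it was at the start of the episode above 0.03 m).
It also fails if it takes over 72 s, if anything falls off the work surface, if the arm or the gripper's body presses on something with over 40 N, if the wrist force passes 120 N, or if a joint passes its speed limit or range.

## Working session

There is one attempt and no reset: what is moved stays moved. The work goes in short steps, each a Python script; the robot and the scene stay as the last script left them, time stands still between calls to the robot, and variables do not carry over. Pictures are saved under pics/ and viewed, at most 13 in all, crops included, and the job is handed in when it is done.

```bash
mkdir -p pics; ls
python3 - <<'E'
from bench import arm, imaging, order, status
import cv2,numpy as np
for n in("top","scene"):
    im=imaging.snapshot(n); cv2.imwrite(f"pics/{n}0.png",im[:,:,::-1]); c=imaging.calibration(n)
    R=cv2.Rodrigues(np.array(c["rvec"],float))[0]; print(n,-R.T@np.array(c["tvec"]).ravel(),R[2],c["intrinsics"],c["distortion"])
print(imaging.calibration("wrist"),status.current_ee_rot(),status.current_time_s())
E
```

```text
pics
top [ 0.44708718 -0.05633268  1.02620411] [ 0.13524124 -0.02405373 -0.99052068] [[480.03800236   0.         318.81872622]
 [  0.         480.03800236 195.88861957]
 [  0.           0.           1.        ]] [0.04326554 0.         0.         0.         0.        ]
scene [-0.01569787  0.26724557  0.63763064] [ 0.65259671 -0.3870431  -0.6513948 ] [[421.30878519   0.         320.73680785]
 [  0.         421.30878519 201.22324052]
 [  0.           0.           1.        ]] [-0.02059044  0.          0.          0.          0.        ]
{'intrinsics': array([[340.94732602,   0.        , 323.88502198],
       [  0.        , 340.94732602, 199.27609359],
       [  0.        ,   0.        ,   1.        ]]), 'distortion': array([-0.00853039,  0.        ,  0.        ,  0.        ,  0.        ]), 'hand_eye': array([[-1.26051342e-04, -9.63378373e-01, -2.68145658e-01,
         6.87289751e-02],
       [ 9.99999989e-01, -1.43643458e-04,  4.59886644e-05,
        -5.21436646e-05],
       [-8.28218542e-05, -2.68145649e-01,  9.63378381e-01,
        -1.45903834e-01],
       [ 0.00000000e+00,  0.00000000e+00,  0.00000000e+00,
         1.00000000e+00]])} [ 1.46353488e-01  9.89232063e-01 -7.15962511e-04 -2.63268591e-04] 0.1
```

View pics/top0.png

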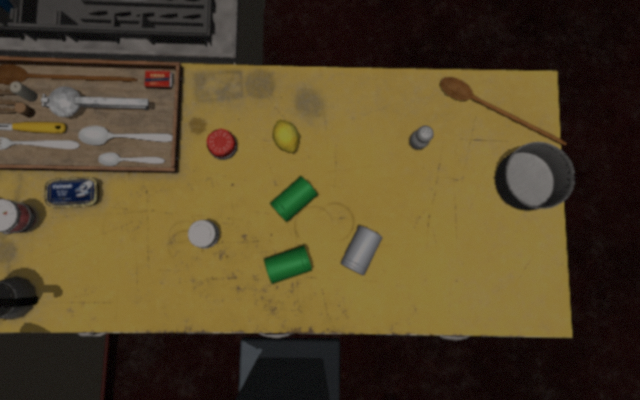

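View pics/scene0.png

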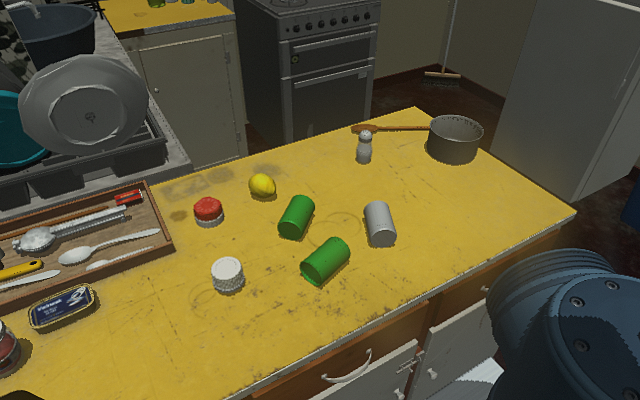

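The top view shows the tipped bare-steel can at (362,250), with its mouth presumably at the upper right. The white cap on its lid is at (203,233). The look-alikes are two green cans at (294,199) and (288,264), and the other grey things are the pot (535,178) and the salt shaker (421,137). I choose the grey can at (362,250) and check it close up with the wrist camera.

```bash
cat > h.py <<'E'
from bench import arm, imaging, order, status
import cv2,numpy as np
from scipy.spatial.transform import Rotation as R
def campose(n,tcp=None):
    c=imaging.calibration(n)
    if n=="wrist":
        p,q=tcp; H=np.array(c["hand_eye"]); Rt=R.from_quat(q).as_matrix()
        return c,Rt@H[:3,:3],Rt@H[:3,3]+p
    M=cv2.Rodrigues(np.array(c["rvec"],float))[0]
    return c,M.T,-M.T@np.array(c["tvec"]).ravel()
def ray(n,px,z,tcp=None):
    c,Rw,o=campose(n,tcp)
    u=cv2.undistortPoints(np.array(px,float).reshape(-1,1,2),c["intrinsics"],c["distortion"]).reshape(-1,2)
    d=np.c_[u,np.ones(len(u))]@Rw.T
    return o+d*((z-o[2])/d[:,2])[:,None]
def tcp(): return np.array(status.current_ee_pos()),np.array(status.current_ee_rot())
def down(yaw): # tool x along heading yaw, pointing down
    return (R.from_euler('z',yaw)*R.from_euler('x',np.pi)).as_quat()
def snap(n,f):
    t=tcp(); im=imaging.snapshot(n); cv2.imwrite(f"pics/{f}.png",im[:,:,::-1]); return im,t
E
python3 - <<'E'
from h import *
np.set_printoptions(precision=3,suppress=True)
P=dict(can=[362,250,.028],mouth=[367,232,.04],g1=[294,199,.028],g2=[288,264,.028],cap=[203,231,.049],salt=[421,140,.0],lemon=[286,136,.02],timer=[221,143,.02],pot=[535,178,.0])
W={k:ray("top",[v[:2]],v[2])[0] for k,v in P.items()}
for k in W: print(k,W[k])
# check cross view
for k in("can","cap"):
    c=imaging.calibration("scene"); print(k,cv2.projectPoints(W[k].reshape(1,3),c["rvec"],c["tvec"],c["intrinsics"],c["distortion"])[0].ravel())
q=down(np.pi)
for k in("can","cap"):
    w=W[k]; arm.movep([max(w[0],0.36),w[1],0.2],q); im,t=snap("wrist","w_"+k); print(k,t,status.current_joints(),status.current_time_s())
E
```

```text
can [ 0.472 -0.171  0.028]
mouth [ 0.508 -0.18   0.04 ]
g1 [ 0.576 -0.029  0.028]
g2 [ 0.441 -0.019  0.028]
cap [0.505 0.153 0.049]
salt [ 0.715 -0.305  0.   ]
lemon [ 0.713 -0.009  0.02 ]
timer [0.695 0.129 0.02 ]
pot [ 0.634 -0.551  0.   ]
can [381.746 222.603]
cap [228.499 264.251]
can (array([ 0.472, -0.171,  0.2  ]), array([-0.,  1.,  0.,  0.])) [-0.584  0.056  1.827  0.     1.259 -2.156] 2.9167
cap (array([0.506, 0.152, 0.2  ]), array([ 0.,  1., -0.,  0.])) [ 0.066  0.114  1.764 -0.     1.263 -1.503] 4.2
```

```bash
cd pics; python3 -c "
import cv2,numpy as np
cv2.imwrite('both.png',np.vstack([cv2.imread('w_can.png')[60:360],cv2.imread('w_cap.png')[60:360]]))"
```

```text
(no output)
```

View pics/both.png

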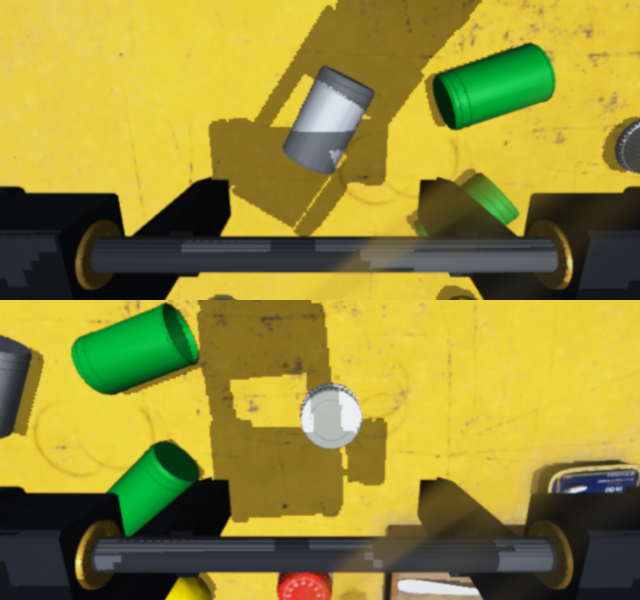

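The close-ups show the steel can at (330,180) in the full frame. Its beaded base is at (345,135), robot side, and the mouth at (315,225), pointing away. The white cap, alone on its lid, is at (331,175). I now segment both.

Run:
```python
from h import *
np.set_printoptions(precision=4,suppress=True)
q=np.array([0,1.,0,0])
def comp(f,px):
    im=cv2.imread(f"pics/{f}.png"); hsv=cv2.cvtColor(im,cv2.COLOR_BGR2HSV)
    m=((hsv[...,1]<90)&(hsv[...,2]>40)).astype(np.uint8)
    m=cv2.morphologyEx(m,cv2.MORPH_CLOSE,np.ones((5,5)))
    n,l,s,c=cv2.connectedComponentsWithStats(m); k=l[px[1],px[0]]; print(f,s[k],c[k])
    cs,_=cv2.findContours((l==k).astype(np.uint8),cv2.RETR_EXTERNAL,cv2.CHAIN_APPROX_NONE)
    return max(cs,key=len)[:,0]
c=comp("w_can",(330,180))
for z in(.028,.04):
    w=ray("wrist",c,z,(np.array([.472,-.171,.2]),q))[:,:2].astype(np.float32); r=cv2.minAreaRect(w*1000); print(z,r, cv2.boxPoints(r))
c=comp("w_cap",(331,175)); print(c.min(0),c.max(0))
for z in(.049,.034):
    w=ray("wrist",c,z,(np.array([.506,.152,.2]),q))[:,:2]; print(z,cv2.minEnclosingCircle((w*1000).astype(np.float32)),w.min(0),w.max(0))
c=comp("top0",(203,231))
for z in(.049,):
    w=ray("top",c,z)[:,:2]; print(z,cv2.minEnclosingCircle((w*1000).astype(np.float32)),w.min(0),w.max(0))
```

```text
w_can [ 283  126   91  108 5663] [326.9331 180.8105]
0.028 ((476.2103271484375, -169.35055541992188), (55.728431701660156, 97.92367553710938), 63.885868072509766) [[ 419.9818 -172.8193]
 [ 507.9093 -215.9214]
 [ 532.4388 -165.8818]
 [ 444.5113 -122.7797]]
0.04 ((473.45635986328125, -169.4155731201172), (53.62480926513672, 94.22732543945312), 63.885868072509766) [[ 419.3503 -172.7534]
 [ 503.9589 -214.2285]
 [ 527.5624 -166.0778]
 [ 442.9539 -124.6026]]
w_cap [ 300  143   63   66 3227] [330.7168 175.8156]
[300 143] [362 208]
0.049 ((498.9610595703125, 157.5704803466797), 29.702436447143555) [0.4694 0.1307] [0.5281 0.1859]
0.034 ((502.07861328125, 157.855712890625), 31.20306396484375) [0.471  0.1297] [0.5327 0.1876]
top0 [188 220  31  29 713] [203.0757 233.6003]
0.049 ((499.6815185546875, 152.3460235595703), 31.138263702392578) [0.4712 0.1222] [0.5276 0.1826]
```

```bash
cat >> h.py <<'E'
def ori(b,h): return (R.from_euler('z',h)*R.from_euler('y',-b)*R.from_euler('x',np.pi)).as_quat()
def T(g,q): return np.array(g)+0.019*R.from_quat(q).as_matrix()[:,2]
def tipmove(g,q,l=False,**k):
    (arm.move_l if l else arm.movep)(T(g,q),q,**k)
E
python3 - <<'E'
from h import *
np.set_printoptions(precision=3,suppress=True)
a=-.46; ax=np.array([np.cos(a),np.sin(a),0]); c=np.array([.4724,-.1675,.028]); g=c+.008*ax
for t in (.25,.35,.5):
  for h in (a,-.2,-.7):
    print(t,h)
    for (p,b,hh) in [(g+[0,0,.1],-t,a),(g,-t,a)]+[([.5,-.23,z],np.pi/2-t,h) for z in (.15,.052)]:
        q=ori(b,hh); j=arm.solve_ik(T(p,q),q); print('  ',None if j is None else np.array(j))
E
```

```text
0.25 -0.46
   [-0.561  0.354  1.696 -0.026  1.341  1.478]
   [-0.561  0.514  1.718 -0.027  1.158  1.484]
   [-0.857  0.3    2.464  2.672  0.977 -1.398]
   [-0.857  0.717  2.352  2.736  1.254 -1.541]
0.25 -0.2
   [-0.561  0.354  1.696 -0.026  1.341  1.478]
   [-0.561  0.514  1.718 -0.027  1.158  1.484]
   [-1.094  0.316  2.428  2.121  1.09  -1.224]
   [-1.094  0.712  2.322  2.223  1.255 -1.483]
0.25 -0.7
   [-0.561  0.354  1.696 -0.026  1.341  1.478]
   [-0.561  0.514  1.718 -0.027  1.158  1.484]
   [-0.589  0.322  2.416  3.277  0.92  -1.626]
   [-0.589  0.711  2.312  3.257  1.203 -1.585]
0.35 -0.46
   [-0.557  0.42   1.625 -0.033  1.446  1.484]
   [-0.557  0.575  1.643 -0.035  1.272  1.49 ]
   [-0.844  0.187  2.462  2.615  0.775 -1.315]
   [-0.844  0.605  2.372  2.729  1.069 -1.501]
0.35 -0.2
   [-0.557  0.42   1.625 -0.033  1.446  1.484]
   [-0.557  0.575  1.643 -0.035  1.272  1.49 ]
   [-1.069  0.209  2.428  2.042  0.935 -1.095]
   [-1.069  0.606  2.342  2.207  1.1   -1.405]
0.35 -0.7
   [-0.557  0.42   1.625 -0.033  1.446  1.484]
   [-0.557  0.575  1.643 -0.035  1.272  1.49 ]
   [-0.592  0.217  2.416  3.296  0.716 -1.651]
   [-0.592  0.606  2.331  3.261  1.018 -1.596]
0.5 -0.46
   [-0.551  0.52   1.52  -0.043  1.6    1.49 ]
   [-0.551  0.671  1.53  -0.044  1.44   1.497]
   [-0.818  0.056  2.432  2.437  0.495 -1.106]
   [-0.818  0.451  2.375  2.689  0.78  -1.415]
0.5 -0.2
   [-0.551  0.52   1.52  -0.043  1.6    1.49 ]
   [-0.551  0.671  1.53  -0.044  1.44   1.497]
   [-1.019  0.084  2.402  1.848  0.73  -0.839]
   [-1.019  0.459  2.347  2.138  0.863 -1.249]
0.5 -0.7
   [-0.551  0.52   1.52  -0.043  1.6    1.49 ]
   [-0.551  0.671  1.53  -0.044  1.44   1.497]
   [-0.599  0.093  2.391  3.361  0.42  -1.723]
   [-0.599  0.462  2.338  3.275  0.731 -1.621]
```

Run:
```python
from h import *
np.set_printoptions(precision=3,suppress=True)
t=.35;a=-.46; ax=np.array([np.cos(a),np.sin(a),0]); c=np.array([.4724,-.1675,.028]); g=c+.008*ax
q=ori(-t,a); tipmove(g+[0,0,.12],q); tipmove(g,q,True,speed=.1)
print(status.current_opening()); arm.clamp(30); print(status.current_opening(),status.current_gripper_force(),status.current_force())
tipmove(g+[0,0,.22],q,True,speed=.12)
print(status.current_opening(),status.current_force(),status.current_joints(),status.current_time_s())
q2=ori(np.pi/2-t,-.7)
for z in (.34,.3,.1): print(arm.solve_ik(T([.5,-.23,z],q2),q2))
snap("scene","s1");
```

```text
0.0879806317742781
0.05598066684305021 29.993315131869167 [0.485 0.883 0.38 ]
0.05566009248493493 [-0.564  0.923 -1.028] [-0.557  0.28   1.546 -0.033  1.665  1.477] 10.65
None
[-0.592 -0.309  2.402  3.683  0.197 -2.067]
[-0.592  0.419  2.381  3.273  0.882 -1.618]
```

View pics/s1.png

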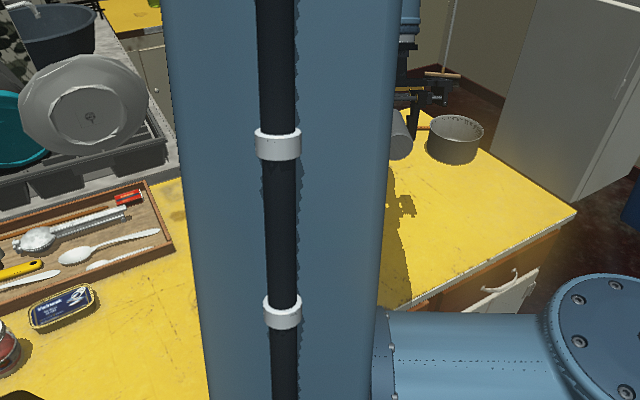

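The arm hides most of the scene, but the grey can at (400,135) is held in the gripper, with the opening at 55.7 mm. Now I flip the wrist with j5 near 0, then stand the can.

Run:
```python
from h import *
np.set_printoptions(precision=3,suppress=True)
q2=ori(np.pi/2-.35,-.7)
j=np.array(status.current_joints()); f=np.array(arm.solve_ik(T([.5,-.23,.28],q2),q2)); print(f)
m=np.r_[f[:3],j[3],.02,j[5]]; arm.move_joints(m); print(tcp())
d=f[3]-m[3]; m2=m.copy(); m2[3]+=d; m2[5]-=d; arm.move_joints(m2); arm.move_joints(f)
for z in(.14,.065): tipmove([.5,-.23,z],q2,True,speed=.12)
print(status.current_opening(),status.current_force(),status.current_joints())
hit=arm.move_l(T([.5,-.23,.046],q2),speed=.015,stop_force=5)
print(hit,tcp()[0]-T([.5,-.23,.052],q2),status.current_force(),status.current_opening(),status.current_time_s())
snap("top","t1"); im=cv2.imread("pics/t1.png")[150:350,280:520]; cv2.imwrite("pics/t1c.png",cv2.resize(im,None,fx=3,fy=3))
```

```text
[-0.592 -0.253  2.414  3.548  0.258 -1.928]
(array([ 0.502, -0.196,  0.202]), array([ 0.863, -0.205,  0.432,  0.163]))
0.05515862366587472 [ 0.024 -1.1   -1.086] [-0.592  0.555  2.346  3.263  0.983 -1.601]
True [ 0. -0.  0.] [-2.549  1.353  4.722] 0.055602037506018866 18.4833
```

View pics/t1c.png

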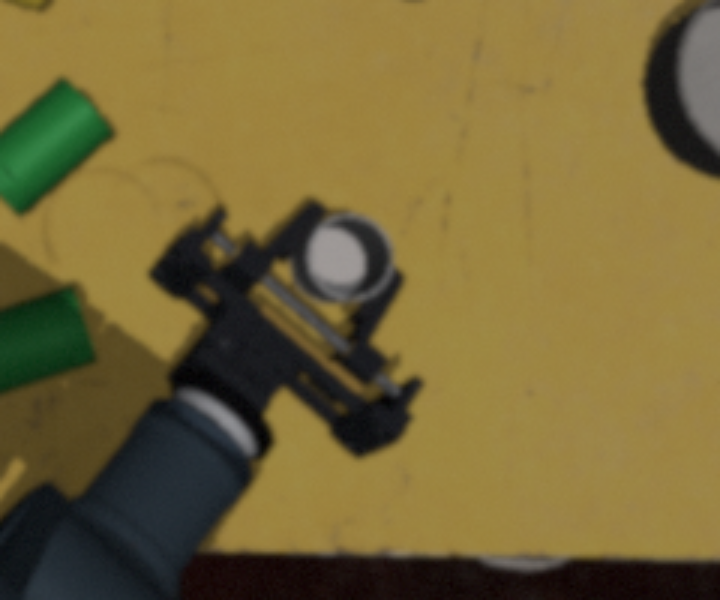

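The top crop shows the can upright in the fingers, mouth up, rim around (345,257) in the crop. Contact came at the predicted height. Next I release and back off.

Run:
```python
from h import *
np.set_printoptions(precision=4,suppress=True)
arm.gripper_open(); arm.sleep(.3); p,q=tcp(); z=R.from_quat(q).as_matrix()[:,2]
arm.move_l(p-.085*z,speed=.08); p,_=tcp()
try: arm.move_l(p+[0,0,.2],speed=.2)
except arm.Unreachable as e:
    print(e); arm.move_l(p+[0,0,.15],speed=.2)
j=np.array(status.current_joints()); print(j)
# flip wrist back
m=j.copy(); m[4]=.02; arm.move_joints(m); m[5]+=m[3]; m[3]=0; arm.move_joints(m)
q=np.array([0,1.,0,0])
arm.movep([.55,-.23,.25],q); im,t=snap("wrist","w_can2"); print(t,status.current_time_s())
arm.movep([.55,.155,.2],q); im2,t2=snap("wrist","w_cap2"); print(t2,status.current_time_s())
cv2.imwrite("pics/b2.png",np.vstack([im[60:360],im2[60:360]])[:,:,::-1])
```

```text
the arm cannot follow that straight line within its joint rangesTraceback (most recent call last):
  File "<stdin>", line 5, in <module>
bench.Unreachable: the arm cannot follow that straight line within its joint ranges

During handling of the above exception, another exception occurred:

Traceback (most recent call last):
bench.Unreachable: the arm cannot follow that straight line within its joint ranges
```

Run:
```python
from h import *
np.set_printoptions(precision=4,suppress=True)
j=np.array(status.current_joints()); print(j,tcp()[0])
m=j.copy(); m[1]-=.5; m[4]=max(.02,m[4]-.5); arm.move_joints(m); print(tcp()[0],m)
m[4]=.02; arm.move_joints(m); m[5]+=m[3]; m[3]=0; arm.move_joints(m)
q=np.array([0,1.,0,0])
arm.movep([.55,-.23,.25],q); im,t=snap("wrist","w_can2"); print(t,status.current_time_s())
arm.movep([.55,.155,.2],q); im2,t2=snap("wrist","w_cap2"); print(t2,status.current_time_s())
cv2.imwrite("pics/b2.png",np.vstack([im[60:360],im2[60:360]])[:,:,::-1])
```

```text
[-0.5478  0.4753  2.5096  3.3054  1.0656 -1.5978] [ 0.4527 -0.1902  0.0745]
[ 0.4964 -0.197   0.1839] [-0.5478 -0.0247  2.5096  3.3054  0.5656 -1.5978]
(array([ 0.5498, -0.2299,  0.2497]), array([ 0.0001,  1.    ,  0.0001, -0.0002])) 28.0667
(array([0.5505, 0.1541, 0.2002]), array([ 0.0005,  1.    , -0.0002,  0.0003])) 29.5583
```

View pics/b2.png

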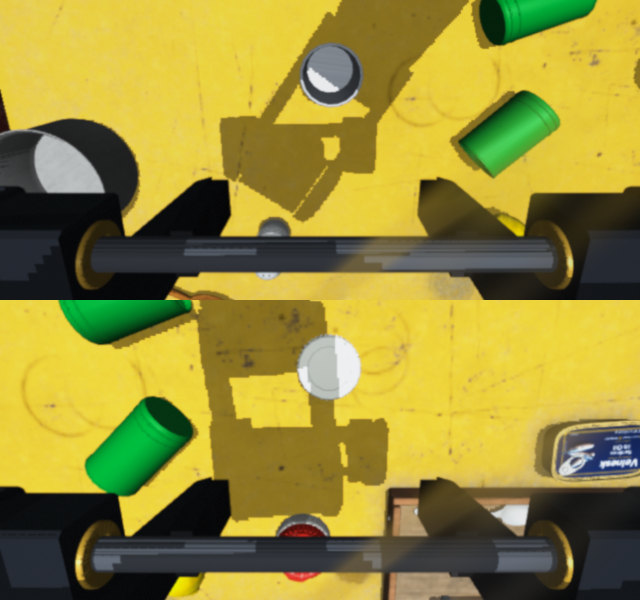

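The can stands upright with its mouth at (331,135) in the full frame. The cap is almost directly under the camera at (329,127).

Run:
```python
from h import *
np.set_printoptions(precision=4,suppress=True)
def comp(f,px,t,z,dia):
    im=cv2.imread(f"pics/{f}.png"); hsv=cv2.cvtColor(im,cv2.COLOR_BGR2HSV)
    m=(hsv[...,1]<110).astype(np.uint8)
    n,l,s,c=cv2.connectedComponentsWithStats(m); k=l[px[1],px[0]]; print(f,s[k],c[k])
    cs,_=cv2.findContours((l==k).astype(np.uint8),cv2.RETR_EXTERNAL,cv2.CHAIN_APPROX_NONE); c=max(cs,key=len)[:,0]
    h=cv2.convexHull(c)[:,0]
    w=ray("wrist",h,z,t)[:,:2]*1000
    print(cv2.minEnclosingCircle(w.astype(np.float32)),cv2.fitEllipse(w.astype(np.float32)),dia)
q1=np.array([.0001,1,.0001,-.0002]);q2=np.array([.0005,1,-.0002,.0003])
for px in((331,115),(331,135),(325,150)): comp("w_can2",px,(np.array([.5498,-.2299,.2497]),q1),.088,57)
comp("w_cap2",(325,127),(np.array([.5505,.1541,.2002]),q2),.049,55)
```

```text
w_can2 [ 299  103   65   64 3258] [330.9101 134.6083]
((507.7905578613281, -223.64927673339844), 28.76251792907715) ((507.5987854003906, -223.67796325683594), (56.75093460083008, 57.20899963378906), 4.99010705947876) 57
w_can2 [ 299  103   65   64 3258] [330.9101 134.6083]
((507.7905578613281, -223.64927673339844), 28.76251792907715) ((507.5987854003906, -223.67796325683594), (56.75093460083008, 57.20899963378906), 4.99010705947876) 57
w_can2 [ 299  103   65   64 3258] [330.9101 134.6083]
((507.7905578613281, -223.64927673339844), 28.76251792907715) ((507.5987854003906, -223.67796325683594), (56.75093460083008, 57.20899963378906), 4.99010705947876) 57
w_cap2 [ 297   94   65   67 3353] [328.5655 126.7763]
((500.8214111328125, 157.8431854248047), 28.059080123901367) ((500.8926086425781, 158.0380096435547), (54.97794723510742, 55.65354537963867), 118.3230972290039) 55
```

Run:
```python
from h import *
np.set_printoptions(precision=4,suppress=True)
im,_=snap("top","t2")
cv2.imwrite("pics/t2c.png",np.hstack([cv2.resize(cv2.imread(f"pics/{f}.png")[200:270,360:430],None,fx=5,fy=5,interpolation=0) for f in("t1","t2")]))
print(ray("top",[[395,235.7]],.088))
hsv=cv2.cvtColor(cv2.imread("pics/t2.png"),cv2.COLOR_BGR2HSV); m=(hsv[...,1]<110).astype(np.uint8)
n,l,s,c=cv2.connectedComponentsWithStats(m)
for k in range(1,n):
    if 300<s[k][4]<3000 and 330<c[k][0]<460: print(s[k],c[k],ray("top",[c[k]],.088),ray("top",[c[k]],.06))
```

```text
[[ 0.499  -0.2292  0.088 ]]
[409 125  24  24 414] [420.8913 136.8164] [[ 0.6985 -0.2831  0.088 ]] [[ 0.706  -0.2899  0.06  ]]
[373 217  35  31 838] [390.4558 232.5048] [[ 0.5051 -0.2203  0.088 ]] [[ 0.5068 -0.2252  0.06  ]]
```

View pics/t2c.png

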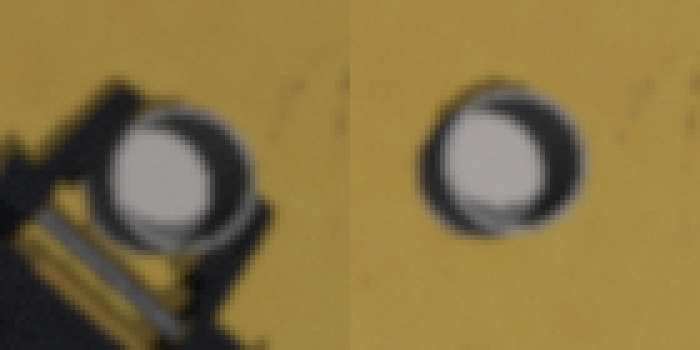

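The crops show the can before and after release. It really did shift about 10 mm while I retreated, and the wrist and top views agree on the new position of (0.507, -0.224). The lids are next.

Run:
```python
from h import *
np.set_printoptions(precision=4,suppress=True)
q=np.array([0,1.,0,0]); L=np.array([.5009,.158]); C=np.array([.5077,-.2237])
arm.movep([*L,.09],q); arm.move_l([*L,.004],speed=.1); print(status.current_force())
arm.clamp(20); print(status.current_opening(),status.current_gripper_force(),tcp()[0])
arm.move_l([*L,.03],speed=.05); print(status.current_opening(),status.current_force())
arm.move_l([*L,.2],speed=.15); arm.move_l([*C,.2],speed=.18); 
im,t=snap("wrist","w3"); print(status.current_opening(),status.current_time_s())
```

```text
[ 0.9234 -0.0085  0.3246]
0.05717963635975937 20.00025987625122 [0.5011 0.158  0.0042]
0.0570631539192035 [ 0.2804  0.6435 -0.3995]
0.057445134983823705 36.0083
```

View pics/w3.png

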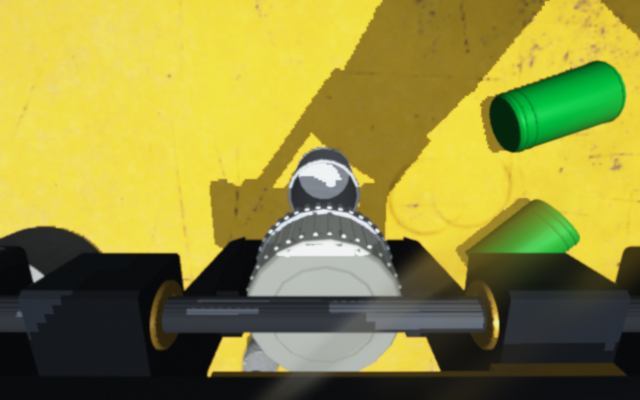

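The collar is gripped with the cap still on, and the can sits directly below; columns 323 and 325 match. Lowering now.

Run:
```python
from h import *
np.set_printoptions(precision=4,suppress=True)
C=np.array([.5077,-.2237])
arm.move_l([*C,.105],speed=.1); f0=np.array(status.current_force())
hit=arm.move_l([*C,.080],speed=.02,stop_force=4)
print(hit,tcp()[0],status.current_force()-f0,status.current_opening(),status.current_time_s())
im,t=snap("scene","s4"); cv2.imwrite("pics/s4c.png",cv2.resize(im[130:290,300:500,::-1],None,fx=3,fy=3))
```

```text
True [ 0.5076 -0.2236  0.0822] [-1.438  -0.7923  5.464 ] 0.05713197805386509 38.15
```

View pics/s4c.png

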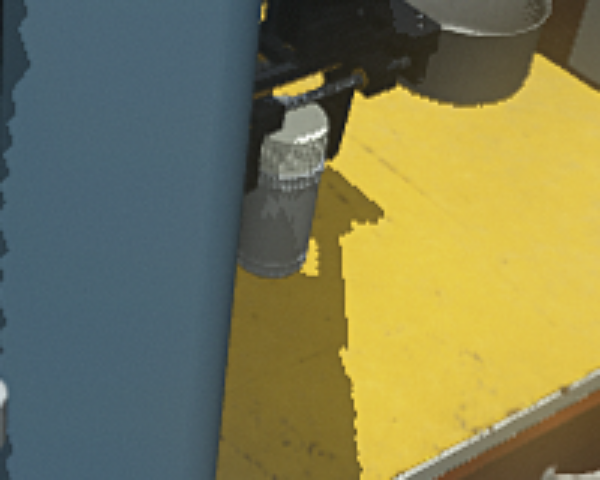

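It stopped at 82.2 mm, which is the predicted home height, with the collar on the rim. I release and re-measure the cap from above.

Run:
```python
from h import *
np.set_printoptions(precision=4,suppress=True)
C=np.array([.5077,-.2237])
arm.gripper_open(); arm.sleep(.4); arm.move_l([*C,.17],speed=.1); arm.movep([.555,-.2237,.29],np.array([0,1.,0,0]))
im,t=snap("wrist","w5"); print(t,status.current_time_s())
hsv=cv2.cvtColor(cv2.imread("pics/w5.png"),cv2.COLOR_BGR2HSV); m=(hsv[...,1]<110).astype(np.uint8)
n,l,s,c=cv2.connectedComponentsWithStats(m)
for k in range(1,n):
    if 1500<s[k][4]<9000:
        print(s[k],c[k]); cs,_=cv2.findContours((l==k).astype(np.uint8),0,1); h=cv2.convexHull(max(cs,key=len))[:,0]
        for z in(.097,.127): print(z,cv2.fitEllipse((ray("wrist",h,z,t)[:,:2]*1000).astype(np.float32)))
cv2.imwrite("pics/w5c.png",cv2.resize(cv2.cvtColor(im[60:220,240:420],cv2.COLOR_RGB2BGR),None,fx=4,fy=3.7))
```

```text
(array([ 0.555 , -0.2235,  0.2895]), array([-0.0001,  1.    ,  0.0002, -0.0003])) 40.8833
[ 293   96   62   65 3100] [323.8681 128.7432]
0.097 ((509.59698486328125, -223.48388671875), (60.232200622558594, 61.26491928100586), 77.77543640136719)
0.127 ((507.5310974121094, -223.5000457763672), (54.89290237426758, 55.834068298339844), 77.77458190917969)
[ 302  377  147   23 2572] [376.3962 388.7166]
0.097 ((823.0421752929688, -159.91940307617188), (53.22586441040039, 179.28196716308594), 6.290886402130127)
0.127 ((793.19091796875, -165.5702362060547), (48.507659912109375, 163.38946533203125), 6.290904521942139)
[ 495  376  145   24 3214] [571.4263 387.874 ]
0.097 ((821.4103393554688, 87.41119384765625), (42.060394287109375, 279.15374755859375), 179.83428955078125)
0.127 ((791.7036743164062, 59.8358154296875), (38.3317985534668, 254.40980529785156), 179.83428955078125)
```

View pics/w5c.png

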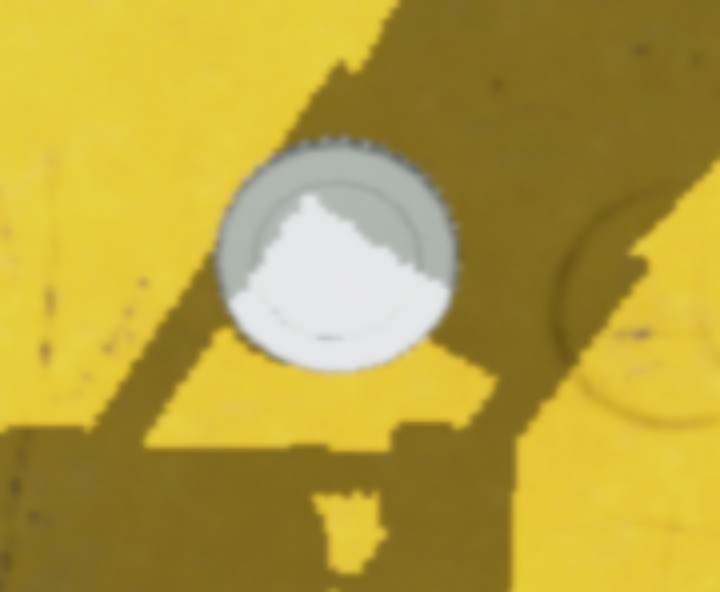

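The cap measures 55 mm across at z = 0.127, concentric with the can, so the lids are home. I grip the cap alone and lift.

Run:
```python
from h import *
np.set_printoptions(precision=4,suppress=True)
C=np.array([.5075,-.2236]); q=np.array([0,1.,0,0])
arm.movep([*C,.17],q); arm.move_l([*C,.106],speed=.08)
arm.clamp(8); print(status.current_opening(),status.current_gripper_force(),status.current_time_s())
arm.move_l([*C,.125],speed=.03); arm.move_l([*C,.226],speed=.1); arm.sleep(.5)
print(status.current_opening(),status.current_gripper_force(),tcp()[0],status.current_time_s())
im,_=snap("wrist","w6"); im2,_=snap("scene","s6")
cv2.imwrite("pics/f6.png",np.hstack([im[60:,160:480],cv2.resize(im2[100:270,300:500],(400,340))])[:,:,::-1])
```

```text
0.05442425042569198 8.000094136810958 43.025
0.05410924789615325 7.999965128639133 [ 0.5075 -0.2236  0.226 ] 45.4667
```

View pics/f6.png

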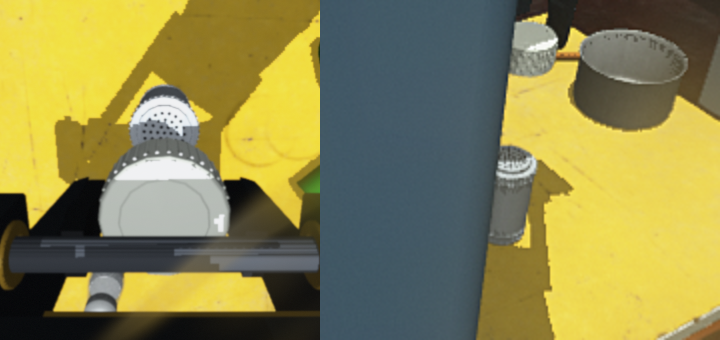

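The cap is held level at about z = 0.23. The sifter lid sits flat on the standing can, at (165,120) left and (515,165) right in this picture. Handing in.

```bash
python3 -c "
from bench import order
print(order.close_job())"
```

```text
the job is handed in; nothing more can be done
None
```

I handed the job in at about 45 s of the 72 s allowed: the can stands with the sifter lid home in its mouth and the cap is held level about 12 cm above its seat, going by the last pictures, since the hand-in returned no verdict.

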